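# Shut and latch the chip-box hatch

### The arm

A 6-joint arm with a two-finger parallel gripper is mounted at the origin on the work surface. World frame = base frame: x ahead of the robot, y to its left, z up, the work surface at z = 0. Lengths are in m, angles in rad, forces in N, time in s.
With the tool pointing down it reaches from about 0.35 to 0.775 m from the base axis. Payload 7.3 kg.
Tool frame: the origin (TCP) lies at the centre of the arm's flange, where the gripper is bolted on; the fingertips stand 178 mm ahead of it and the grasp point (between the pads) lies robot.pinch_z ahead of it (robot.pinch_z is the distance from the TCP to the grasp point, in m); x points along the fingers, z is the direction in which the jaws open and shut, and the axes are right-handed (so a half turn about x gives the same grasp; the last joint's range is limited). The gripper opens to 92 mm and grips with 3 to 60 N. Pads are 19 mm wide; open, the fingers measure 130 mm over their backs; the gripper's body (75 mm by 190 mm) begins 47 mm behind the grasp point.
Start: joints at [1.058, 0.342, 1.524, -0, 1.275, -0.146], TCP at [0.188, 0.49, 0.405] pointing down, gripper open.
Joint ranges: [-2.53, 2.53], [-0.77, 2.02], [0.04, 2.7], [-1, 4.14], [0.28, 2.66], [-3.11, 3.11]. Speed limits (rad/s): [2.57, 2.57, 3.14, 3.14, 3.14, 3.14].

### API

Orientations are given as [roll, pitch, yaw] about the fixed x, y, z axes, in that order (R = Rz(yaw) Ry(pitch) Rx(roll)).
In Python, from cell import robot gives the robot as it stands.
- The arm moves only by the shell command python3 -m jog 'ROWS' [FORCE]. ROWS is JSON, a list of rows, each an object of numbers: "fingers": the closure, from 0 (fully open) to 1 (shut); "x", "y", "z": the shift along the tool's x, y, z in cm; "spin": the turn about the tool's x in degrees. A call has 1 to 5 rows; each row is the pose to reach, as a shift and turn from the pose commanded when the call began, along the tool's axes at that moment; what a row does not reach only later rows make up. A row lasts 1/8 s, in which the tool goes at most 62.5 mm and 10.7 degrees, less where a joint would pass 70% of its speed; a pose out of reach is approached as far as the arm can. A call with a gripper value outside its range is refused whole. The fingers move at their own pace and stop on an object; FORCE is the grip in N (left out, the last holds). Time passes only in rows, so rows that repeat a pose let the fingers close. It gives the time, the measured TCP pose, the force and the opening at its end, in the units of the state.
- robot.observe(): the state, without advancing time (a new reading comes with each control period).
- robot.read_camera(name): name is "side" or "top" or "wrist"; returns a dict with "color" (480x640x3 uint8, red, green, blue), "mtx" (3x3 intrinsics, pixels), "k1" (the pictures are not rectified: a ray, as slopes to the right and down, at radius r is drawn at 1 + k1 r^2 times it, then the intrinsics apply), "view" (4x4, takes a point from world to camera coordinates); the wrist camera has in their place "T_tool_cam" (4x4, takes a point from camera to tool coordinates, whose origin is the TCP and whose axes are the tool frame's). Camera axes: x right, y down, z forward; pixel columns grow to the right and rows downward; lengths in m; the calibration is good to about 2 mm. A picture is of the moment at which its call begins: read the wrist's pose just before it. There is no depth.
- robot.hand_in(): hands the job in, once; it reports no verdict.
Trained networks look in a picture, given as the dict that the camera call returned (one of the last four; its "shot" number tells which), for a name from the list of things; names that differ only in an ending like _2 or _b are one class to them, and where a whole thing is asked for, a point or a joint stands for the part that bears it (a point fixed in the world has none). Each returns a list of dicts, best first, with "conf" (0 to 1); they miss things now and then, are a little off and sometimes report something else, mostly with a low value. They report only what shows in the picture. A call takes as long as a camera call.
- robot.look_for(target, picture): "xy" ([column, row] in pixels, amid what is visible of it).
The state is a dict: "time": time; "qpos": joint angles; "qvel": joint speeds; "joint_efforts": joint torques, N m; "tool_pos": TCP position; "tool_rot": TCP orientation; "contact_force": force on the tool from outside, world axes, zero at the start; "torque": the same for the moment, N m; "opening": finger opening in m.
Only numpy, scipy, OpenCV 4.12 (cv2) and the standard library are available. Lean on these libraries where they do the work, as an engineer would, in place of code of your own. Each camera call takes 0.05 s, during which the arm holds its last target. There are 200 camera calls.

### The job

The dust extractor's chip box has been left open. Swing its yellow hatch down onto the foam seal, press it down firmly but gently, and turn the red wing knob clockwise all the way until the hidden tongue has swung behind the frame edge and keeps the hatch shut on its own; never ram the hatch or force a blocked knob, and leave the things standing about undisturbed.

Things in the scene. Friction and masses are not known exactly. Their poses are not given: they have to be found in the camera images.
- chest: grey steel chip box of a bench-top dust extractor, 340 (x) by 400 (y) by 160 mm high, fixed. Origin: centre of its underside, on the bench. x points from the front (knob side, near the robot) to the back (hinge), y to its left, z up. A black motor housing stands 50 mm above the top at x = +102 to +162, y = -140 to +80 mm
- frame: flat grey top frame of the chip box, upper face 160 mm above its origin (origin and axes as the chest). Opening: x = -143 to +83, y = -123 to +123 mm. Under the front bar (x = -170 to -143 mm) is a catch rail behind (under) which the tongue must swing, with hard stops for the hatch's front corners; rail and stops are adjusted together, up to 5 mm higher or lower each time, unseen
- hatch (a joint): hatch angle, rad: 0 = level with the frame; grows as its front rises. Hinge line along the chest's y at x = +80, z = 160 mm. Stays where left (friction 0.5 N m). The foam meets it at about 0.085. Fully pressed it meets the stops somewhere between -0.026 and +0.026 (adjusted, so feel for it); latched it rests about 0.01 above that; let go unlatched it springs back to about 0.05 to 0.075
- hatch_panel: yellow hatch panel, 218 by 240 by 6 mm, about 0.22 kg. Origin on the hinge line at its top face; x from the front edge towards the hinge: the panel lies at x = -220 to -2, y = -120 to +120 mm, top face z = 0, bare but for the knob; it can be pushed anywhere
- hatch_front (a point): middle of the hatch's front edge, on its top face, 220 mm from the hinge line
- knob_grip (a point): on the knob's axis halfway up the red wing, 23 mm above the hatch's top face, 185 mm from the hinge line, on the centre line. Wing: a bar 56 mm long, 12 mm thick, 11 to 39 mm above the hatch, on a black round hub 60 mm across, top 11 mm above the hatch; fingertips straddling the wing can press on the hub. The wing lies along the hatch's y at joint wing 0, along x at 1.57
- wing (a joint): wing knob angle, rad, 0 to a stop at 1.55; grows turning clockwise seen from above. 0 = tongue lies along the front edge, clear; 1.55 = tongue points straight out under the catch rail. Unless the hatch is pressed to within about 1.5 mm of its stops the tongue strikes the rail's side at about 0.65 to 0.75 and blocks: then do not force it, press lower. Free turning takes about 0.05 N m
- tongue: hidden steel tongue under the hatch, turning with the knob; 52 mm long from the axis, 16 mm wide, 5 mm thick, its top 20 mm below the hatch's top face: with the hatch on its stops it passes 2 mm under the catch rail. Origin on the knob's axis at the hatch's top face; the tongue points along its -y
- seal (a joint): height of the springy foam pads at the opening's front corners, m: 0 = free, 12 to 22 mm above the stops; negative as the hatch presses them (0.7 N per mm, both together). Pressing at the knob takes about 9 to 19 N until the stops are met, where the force rises steeply
- glue_bottle: white glue bottle, 60 mm wide, 170 mm tall, standing on the bench left of the chip box; origin at the centre of its foot
- block_plane: small steel and wood hand plane, 150 by 45 by 50 mm, on the bench right of the chip box; origin at the centre of its sole
- tape_measure: orange tape measure, 60 by 50 by 32 mm, lying on the left part of the chip box's top frame; origin at the centre of its underside

How it is judged:
On the way, in this order (a step that is already met when the one before it is completed fails the run):
1. the hatch has been swung down onto its seal, the tongue still clear (value of joint hatch below 0.12 rad and value of joint wing below 0.9 rad), for 0.1 s.
2. the knob has been turned with the hatch pressed low (value of joint hatch below 0.045 rad and value of joint wing above 1.3 rad), for 0.2 s.
At the end, for the whole second after the job is handed in: the hatch is down (angle under 0.045 rad), the knob is turned to at least 1.3 rad, the tongue bears up against the catch rail of the frame with more than 1 N, the hatch is at rest, everything is released (all of step 2 and contact force between tongue and frame above 1 N and velocity of joint hatch between -0.02 and 0.02 rad/s); the robot touches nothing.
It fails at once if the hatch is rammed onto its stops (over 15 N between hatch panel and frame) (contact force between hatch_panel and frame above 15 N).
It fails at once if the tongue is forced against the frame (over 20 N) (contact force between tongue and frame above 20 N).
It fails at once if a bystander is moved by more than 30 mm or tipped (distance of any of glue_bottle, block_plane, tape_measure from where it was at the start of the episode above 0.03 m or angle between glue_bottle's own z axis and vertical above 0.5 rad).
It also fails if it takes over 64 s, if anything falls off the work surface, if the arm or the gripper's body presses on something with over 40 N, if the wrist force passes 120 N, or if a joint passes its speed limit or range.

## Working session

There is one attempt and no reset: what is moved stays moved. The work goes in short steps, Python scripts to look and compute and a shell command to move; the robot and the scene stay as the last step left them, time stands still between calls to the robot, and variables do not carry over. Pictures are saved under pics/ and viewed, on a budget of 10 in all, crops included, one or two more only if the job needs it, and the job is handed in when it is done.

```bash
mkdir -p pics; ls; python3 - <<'E'
from cell import robot
import cv2
print(robot.observe(), robot.pinch_z)
for n in ("side","top"):
    p=robot.read_camera(n)
    cv2.imwrite(f"pics/{n}0.png",p["color"][:,:,::-1])
    print(n,p["mtx"].tolist(),p["k1"],p["view"].tolist())
    for t in ("chest","hatch_panel","hatch_front","knob_grip","wing","glue_bottle","block_plane","tape_measure"):
        print(t,[(d["xy"],round(d["conf"],2)) for d in robot.look_for(t,p)[:2]])
E
```

```text
pics
{'time': 0.0, 'qpos': array([ 1.05800525e+00,  3.42732082e-01,  1.52504859e+00, -7.95397280e-06,
        1.27539434e+00, -1.45994952e-01]), 'qvel': array([ 1.72299285e-03, -3.26525861e-05,  1.54091253e-03,  2.17801635e-04,
        5.93141717e-04,  1.01920802e-03]), 'joint_efforts': array([-2.69729033e-03, -4.31249321e+01, -2.44215631e+01,  7.14535592e-02,
        5.60801430e-02, -9.43563828e-05]), 'tool_pos': array([0.18818603, 0.48996066, 0.40402887]), 'tool_rot': array([ 3.00040428,  1.56921395, -2.07877851]), 'contact_force': array([ 0.85771152, -0.06354254,  0.60491372]), 'torque': array([ 0.00522724, -0.0558043 , -0.03488264]), 'opening': 0.09202195574373745} 0.1592
side [[607.9281712099238, 0.0, 323.38921567461955], [0.0, 607.9281712099238, 234.82506542805777], [0.0, 0.0, 1.0]] 0.019835591194594 [[0.13422394578138533, 0.9909230525491629, -0.007445556092366856, -0.10584994805110365], [0.7812586979952406, -0.11044033547479519, -0.614359649640987, -0.3802642090106145], [-0.6096054290979184, 0.07664487084510964, -0.7889909914488754, 1.7655815264576369], [0.0, 0.0, 0.0, 1.0]]
c
[... 353 characters left out ...]
], [0.0, 436.20741185986975, 240.9313857200091], [0.0, 0.0, 1.0]] -0.07530676489204045 [[0.00499809901917781, -0.9999158250906361, -0.011973376278507945, 0.00879651485913923], [-0.9973694415632138, -0.004118799938390439, -0.07236872613878838, 0.6343689258531958], [0.07231331856634661, 0.012303585671655095, -0.9973060742508, 1.0137768068173594], [0.0, 0.0, 0.0, 1.0]]
chest [([340.2, 257.1], 0.62)]
hatch_panel []
hatch_front [([336.5, 263.3], 0.94)]
knob_grip [([336.1, 265.3], 0.75), ([332.1, 296.7], 0.65)]
wing [([335.5, 293.6], 0.61)]
glue_bottle [([335.4, 266.5], 0.67), ([201.5, 239.9], 0.58)]
block_plane [([454.8, 310.1], 0.56)]
tape_measure [([259.6, 225.5], 0.82), ([342.5, 258.7], 0.36)]
```

```bash
python3 - <<'E'
import cv2,numpy as np
a=cv2.imread("pics/side0.png");b=cv2.imread("pics/top0.png")
cv2.imwrite("pics/both0.png",np.vstack([a[60:360,120:520],b[120:420,120:520]]))
cv2.imwrite("pics/a.png",cv2.resize(a[90:360,200:500],None,fx=2.2,fy=2.2))
cv2.imwrite("pics/b.png",cv2.resize(b[110:380,170:500],None,fx=2.2,fy=2.2))
E
```

```text
(no output)
```

View pics/a.png

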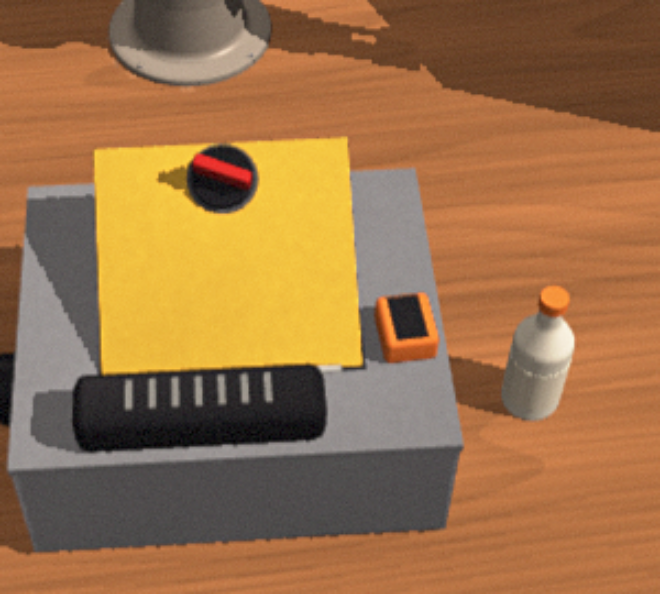

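View pics/b.png

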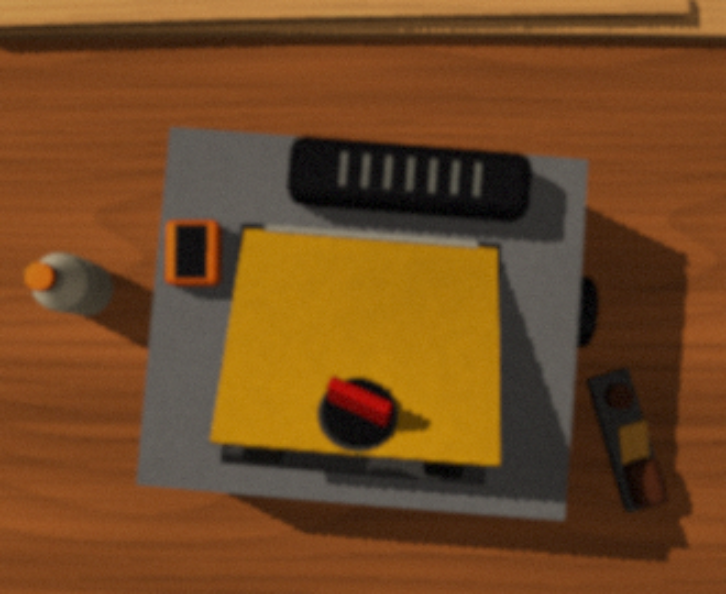

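The yellow hatch stands open at a moderate angle. The wing is slightly turned, and the tape (orange), bottle (left) and plane (right) are all clear of the hatch. Next I'll fit the chest pose, hatch angle and wing angle from these corners.

```bash
cat > h.py <<'E'
import numpy as np
def proj(p,P):
    P=np.atleast_2d(P); V=np.array(p["view"]); c=P@V[:3,:3].T+V[:3,3]
    s=c[:,:2]/c[:,2:]; s=s*(1+p["k1"]*(s**2).sum(1,keepdims=True))
    M=np.array(p["mtx"]); return s@M[:2,:2].T+M[:2,2]
def chest(q,P):
    c,s=np.cos(q[2]),np.sin(q[2]); P=np.atleast_2d(P)
    return P@np.array([[c,s,0],[-s,c,0],[0,0,1]])+[q[0],q[1],0]
def hatch(q,th,P):
    P=np.atleast_2d(P); c,s=np.cos(th),np.sin(th)   # x<0 rises with th
    return chest(q,np.c_[P[:,0]*c+P[:,2]*s+.08,P[:,1],-P[:,0]*s+P[:,2]*c+.16])
E
python3 - <<'E'
from cell import robot
from h import *
from scipy.optimize import least_squares
ps={n:robot.read_camera(n) for n in("top","side")}
T=lambda L,ox,oy:np.array(L)/2.2+[ox,oy]-.25
C=np.array([[.17,.2,.16],[.17,-.2,.16],[-.17,-.2,.16],[-.17,.2,.16]])
H=np.array([[-.22,.12,0],[-.22,-.12,0]])
Ct=T([(172,127),(588,157),(565,521),(137,484)],170,110)
Cs=T([(460,444),(10,468),(28,187),(417,170)],200,90)
Ht=T([(211,442),(501,466)],170,110);Hs=T([(347,138),(95,150)],200,90)
Wt=T([(331,382),(390,412)],170,110);Ws=T([(250,180),(196,157)],200,90) # wing ends (top edge), left then right
def W(a): # clockwise from above: left end goes toward back(+x)
    d=.028*np.array([np.sin(a),np.cos(a),0]); o=np.array([-.185,0,.033]); return np.array([o+d,o-d])
def r(v):
    q,th,a=v[:3],v[3],v[4]
    out=[]
    for n,c,h,w in(("top",Ct,Ht,Wt),("side",Cs,Hs,Ws)):
        out+=[proj(ps[n],chest(q,C))-c,proj(ps[n],hatch(q,th,H))-h,.5*(proj(ps[n],hatch(q,th,W(a)))-(w if n=="top" else w))]
    return np.concatenate(out).ravel()
s=least_squares(r,[.55,0,0,.4,.3],loss="soft_l1");v=s.x
print(v.round(4));print(s.fun.reshape(-1,2).round(1).tolist())
q=v[:3]
print("knob",hatch(q,v[3],[-.185,0,.023]),"level",hatch(q,0,[-.185,0,.023]),"front",hatch(q,v[3],[-.22,0,0]),hatch(q,0,[-.22,0,0]))
E
```

```text
[ 0.5946 -0.0131 -0.0764  0.487   0.4473]
[[-0.6, -0.4], [0.6, 0.9], [0.3, -0.2], [-0.2, 0.3], [-0.1, -0.0], [0.2, 0.0], [-0.1, 0.1], [0.2, 0.6], [2.0, 0.7], [-1.0, 1.0], [0.3, -0.3], [-0.3, -0.9], [0.5, -0.1], [-0.3, -0.2], [0.2, 0.2], [-0.3, 0.2]]
knob [[ 0.52212658 -0.00754695  0.26689451]] level [[ 0.48995443 -0.00508313  0.183     ]] front [[ 0.48055411 -0.00436323  0.26294568]] [[ 0.45505661 -0.00241057  0.16      ]]
```

```bash
cat >> h.py <<'E'
from scipy.spatial.transform import Rotation as Ro
Q=np.array([.5946,-.0131,-.0764]); TH0=.487; A0=.447
def go(s,P,jaw,tip=.178):
    """shift in tool axes (cm) and spin (deg) to put fingertip centre at P, jaw axis at world angle jaw (mod pi)"""
    R=Ro.from_euler('xyz',s["tool_rot"]).as_matrix(); t=s["tool_pos"]+tip*R[:,0]
    d=R.T@(np.ravel(P)-t)*100; now=np.arctan2(R[1,2],R[0,2])
    k=np.degrees(now-jaw); k=(k+90)%180-90
    print("tip",t.round(4),"jaw",round(now,3),"shift cm",d.round(2),"spin",round(k,1),"(or +-180) q6",s["qpos"][5].round(3),"Rx",R[:,0].round(3),"Ry",R[:,1].round(3),"F",s["contact_force"].round(2),"t",s["time"])
E
python3 - <<'E'
from cell import robot
from h import *
s=robot.observe()
P=hatch(Q,TH0,[-.19,-.06,0]); print(P)
go(s,P+[0,0,.04],Q[2]-A0)
for th in(.4,.3,.2,.1):print(th,hatch(Q,th,[-.19,-.06,0]))
E
```

```text
[[ 0.50236615 -0.06621513  0.24891559]]
tip [0.1883 0.4901 0.2267] jaw 1.204 shift cm [ -6.22 -49.27 -40.66] spin -81.0 (or +-180) q6 -0.146 Rx [ 0.  0. -1.] Ry [-0.933  0.359 -0.   ] F [-0.53  0.71  0.47] t 1.0
0.4 [[ 0.49529599 -0.06567391  0.23398949]]
0.3 [[ 0.48880265 -0.06517685  0.21614884]]
0.2 [[ 0.48411764 -0.06481822  0.19774717]]
0.1 [[ 0.48128777 -0.0646016   0.17896835]]
```

```bash
python3 -m jog '[{"fingers":1,"x":-6.2},{"fingers":1,"x":-6.2,"y":-5,"z":-4,"spin":10},{"fingers":1,"x":-6.2,"y":-10,"z":-8,"spin":20},{"fingers":1,"x":-6.2,"y":-14.5,"z":-12,"spin":30},{"fingers":1,"x":-6.2,"y":-19,"z":-16,"spin":40}]' 10 ; python3 - <<'E'
from cell import robot
from h import *
go(robot.observe(),hatch(Q,TH0,[-.19,-.06,0])+[0,0,.04],Q[2]-A0)
E
```

```text
tip [0.1883 0.4901 0.2267] jaw 1.204 shift cm [ -6.22 -49.27 -40.66] spin -81.0 (or +-180) q6 -0.146 Rx [ 0.  0. -1.] Ry [-0.933  0.359 -0.   ] F [-0.53  0.71  0.47] t 1.0$[0]: bad value
```

```bash
python3 -m jog '[{"fingers":1,"x":-6.2,"y":0,"z":0,"spin":0},{"fingers":1,"x":-6.2,"y":-5,"z":-4,"spin":10},{"fingers":1,"x":-6.2,"y":-10,"z":-8,"spin":20},{"fingers":1,"x":-6.2,"y":-14.5,"z":-12,"spin":30},{"fingers":1,"x":-6.2,"y":-19,"z":-16,"spin":40}]' 10 ; python3 - <<'E'
from cell import robot
from h import *
go(robot.observe(),hatch(Q,TH0,[-.19,-.06,0])+[0,0,.04],Q[2]-A0)
E
```

```text
time: 1.62
tool_pos: [0.3087, 0.2708, 0.4669]
tool_rot: [-0.032, 1.57, 0.469]
contact_force: [0.5, 0.7, 0.7]
opening: 0.0467
tip [0.3088 0.2709 0.2889] jaw 0.501 shift cm [  0.   -38.86   0.8 ] spin 58.7 (or +-180) q6 0.033 Rx [ 0.001  0.    -1.   ] Ry [-0.48   0.877 -0.   ] F [0.47 0.72 0.7 ] t 1.625
```

```bash
python3 -m jog '[{"fingers":1,"x":0,"y":-6,"z":0.2,"spin":10},{"fingers":1,"x":0,"y":-12,"z":0.3,"spin":20},{"fingers":1,"x":0,"y":-18,"z":0.4,"spin":30},{"fingers":1,"x":0,"y":-24,"z":0.6,"spin":40},{"fingers":1,"x":0,"y":-30,"z":0.7,"spin":50}]' ; python3 - <<'E'
from cell import robot
from h import *
go(robot.observe(),hatch(Q,TH0,[-.19,-.06,0])+[0,0,.03],Q[2]-A0)
E
```

```text
time: 2.25
tool_pos: [0.4604, 0.0116, 0.467]
tool_rot: [0.663, 1.57, 0.29]
contact_force: [1.0, 0.4, 1.1]
opening: 0.001
tip [0.4605 0.0117 0.289 ] jaw -0.373 shift cm [ 1.01 -5.73  6.74] spin 8.6 (or +-180) q6 0.231 Rx [ 0.001  0.    -1.   ] Ry [0.364 0.931 0.001] F [0.97 0.4  1.07] t 2.25
```

```bash
python3 -m jog '[{"fingers":1,"x":-0.5,"y":-5.7,"z":1.0,"spin":4.5},{"fingers":1,"x":-0.5,"y":-5.7,"z":6.7,"spin":8.6},{"fingers":1,"x":1.0,"y":-5.7,"z":6.7,"spin":8.6},{"fingers":1,"x":1.0,"y":-5.7,"z":6.7,"spin":8.6}]' ; python3 - <<'E'
from cell import robot
from h import *
for th in(TH0,.3,.12):go(robot.observe(),hatch(Q,th,[-.19,-.06,0]),Q[2]-A0)
E
```

```text
time: 2.75
tool_pos: [0.5019, -0.064, 0.4555]
tool_rot: [-2.943, 1.568, 2.822]
contact_force: [-0.2, -0.0, -1.3]
opening: 0.0005
tip [ 0.5013 -0.0638  0.2775] jaw -0.517 shift cm [ 2.85 -0.16  0.22] spin 0.3 (or +-180) q6 0.239 Rx [-0.003  0.001 -1.   ] Ry [ 0.495  0.869 -0.001] F [-0.21 -0.   -1.26] t 2.75
tip [ 0.5013 -0.0638  0.2775] jaw -0.517 shift cm [ 6.13 -0.73 -1.  ] spin 0.3 (or +-180) q6 0.239 Rx [-0.003  0.001 -1.   ] Ry [ 0.495  0.869 -0.001] F [-0.21 -0.   -1.26] t 2.75
tip [ 0.5013 -0.0638  0.2775] jaw -0.517 shift cm [ 9.48 -1.04 -1.63] spin 0.3 (or +-180) q6 0.239 Rx [-0.003  0.001 -1.   ] Ry [ 0.495  0.869 -0.001] F [-0.21 -0.   -1.26] t 2.75
```

```bash
python3 -m jog '[{"fingers":1,"x":2,"y":-0.1,"z":0,"spin":0},{"fingers":1,"x":3,"y":-0.2,"z":-0.1,"spin":0},{"fingers":1,"x":4,"y":-0.4,"z":-0.4,"spin":0},{"fingers":1,"x":5,"y":-0.6,"z":-0.8,"spin":0},{"fingers":1,"x":6,"y":-0.7,"z":-1,"spin":0}]'; python3 -m jog '[{"fingers":1,"x":0.7,"y":-0.1,"z":-0.1,"spin":0},{"fingers":1,"x":1.4,"y":-0.1,"z":-0.3,"spin":0},{"fingers":1,"x":2.1,"y":-0.2,"z":-0.4,"spin":0},{"fingers":1,"x":2.7,"y":-0.3,"z":-0.6,"spin":0}]'  ; python3 - <<'E'
from cell import robot
from h import *
for th in(.12,.09):go(robot.observe(),hatch(Q,th,[-.19,-.06,0]),Q[2]-A0)
E
```

```text
time: 3.38
tool_pos: [0.4893, -0.0647, 0.3964]
tool_rot: [0.202, 1.571, -0.315]
contact_force: [-1.0, 1.0, 0.6]
opening: 0.0006
time: 3.88
tool_pos: [0.483, -0.0645, 0.3693]
tool_rot: [0.676, 1.57, 0.16]
contact_force: [0.3, -0.1, 0.1]
opening: 0.0004
tip [ 0.483  -0.0645  0.1913] jaw -0.517 shift cm [ 0.85 -0.08 -0.11] spin 0.4 (or +-180) q6 0.227 Rx [ 0.  0. -1.] Ry [0.494 0.869 0.   ] F [ 0.29 -0.14  0.14] t 3.875
tip [ 0.483  -0.0645  0.1913] jaw -0.517 shift cm [ 1.42 -0.11 -0.16] spin 0.4 (or +-180) q6 0.227 Rx [ 0.  0. -1.] Ry [0.494 0.869 0.   ] F [ 0.29 -0.14  0.14] t 3.875
```

```bash
python3 - <<'E'
from cell import robot
import cv2,numpy as np
a=robot.read_camera("side")["color"][:,:,::-1];b=robot.read_camera("top")["color"][:,:,::-1]
cv2.imwrite("pics/c.png",np.hstack([cv2.resize(a[120:320,200:420],None,fx=1.8,fy=1.8),cv2.resize(b[160:360,220:440],None,fx=1.8,fy=1.8)]))
E
```

```text
(no output)
```

View pics/c.png

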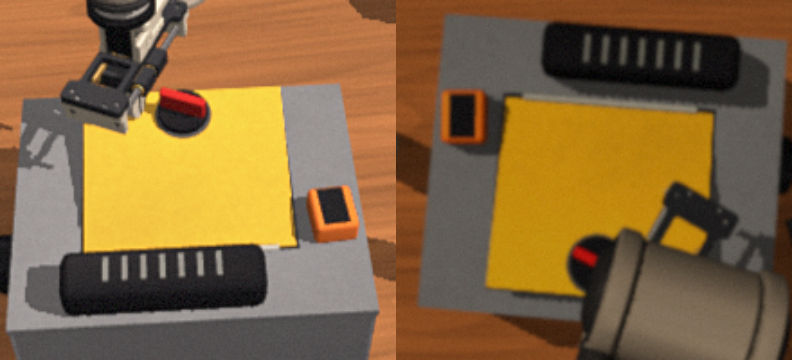

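The hatch has swung down with the fingertip and is nearly level. The wing, at about (180,100) in the left half, is undisturbed. I'll push the last centimetre onto the seal.

```bash
python3 -m jog '[{"fingers":1,"x":0.5,"y":0,"z":0,"spin":0},{"fingers":1,"x":0.9,"y":0,"z":0,"spin":0},{"fingers":1,"x":1.2,"y":0,"z":0,"spin":0}]'; python3 -m jog '[{"fingers":1,"x":0.2,"y":0,"z":0,"spin":0},{"fingers":1,"x":0.2,"y":0,"z":0,"spin":0}]'
```

```text
time: 4.35
tool_pos: [0.483, -0.0644, 0.3574]
tool_rot: [2.776, 1.571, 2.259]
contact_force: [-0.8, 0.0, -0.6]
opening: 0.0004
time: 4.6
tool_pos: [0.483, -0.0645, 0.3556]
tool_rot: [2.904, 1.571, 2.387]
contact_force: [-0.9, 0.7, -0.5]
opening: 0.0003
```

```bash
python3 -m jog '[{"fingers":1,"x":0.1,"y":0,"z":0,"spin":0},{"fingers":1,"x":0.2,"y":0,"z":0,"spin":0},{"fingers":1,"x":0.2,"y":0,"z":0,"spin":0}]'
```

```text
time: 4.97
tool_pos: [0.483, -0.0645, 0.3537]
tool_rot: [0.498, 1.571, -0.019]
contact_force: [-0.1, -0.7, 0.6]
opening: 0.0005
```

```bash
python3 -m jog '[{"fingers":0.5,"x":-5,"y":0,"z":0,"spin":0},{"fingers":0.5,"x":-10,"y":-3,"z":0,"spin":0},{"fingers":0.5,"x":-12,"y":-8,"z":0,"spin":0},{"fingers":0.5,"x":-12,"y":-8,"z":0,"spin":0}]' ; python3 - <<'E'
from cell import robot
import cv2,numpy as np
from h import *
a=robot.read_camera("side");b=robot.read_camera("top")
for n,p in(("s",a),("t",b)):
    hsv=cv2.cvtColor(p["color"],cv2.COLOR_RGB2HSV)
    m=((hsv[...,0]>175)|(hsv[...,0]<4))&(hsv[...,1]>190)&(hsv[...,2]>110)
    k,l,st,ce=cv2.connectedComponentsWithStats(m.astype(np.uint8))
    i=1+np.argmax(st[1:,4]); pts=np.argwhere(l==i)[:,::-1].astype(np.float32)
    print(n,st[i],ce[i],cv2.minAreaRect(pts))
    for th in(.05,.085,.12): print(th,proj(p,hatch(Q,th,[[-.185,0,.025],[-.22,.12,0],[-.22,-.12,0]])).round(1).tolist())
A=a["color"][:,:,::-1];B=b["color"][:,:,::-1]
cv2.imwrite("pics/d.png",np.hstack([cv2.resize(A[140:260,240:380],None,fx=2.8,fy=2.8),cv2.resize(B[240:360,250:390],None,fx=2.8,fy=2.8)]))
E
```

```text
time: 5.48
tool_pos: [0.4425, -0.136, 0.4756]
tool_rot: [-0.067, 1.567, -0.588]
contact_force: [0.2, 0.0, -0.8]
opening: 0.0361
s [290 173  24  16 120] [302.58333333 177.96666667] ((302.5318298339844, 178.1082763671875), (26.89552879333496, 8.300104141235352), 28.610462188720703)
0.05 [[301.8, 181.5], [355.4, 174.1], [247.6, 179.2]]
0.085 [[301.8, 179.9], [355.5, 171.9], [247.2, 177.0]]
0.12 [[301.7, 178.4], [355.7, 169.7], [246.8, 174.9]]
t [318 299  27  17 164] [330.9695122 306.7195122] ((330.9307861328125, 306.6297607421875), (28.235294342041016, 5.764705657958984), 28.072484970092773)
0.05 [[331.8, 307.2], [271.1, 319.3], [389.7, 329.1]]
0.085 [[331.9, 306.8], [270.6, 319.4], [390.3, 329.4]]
0.12 [[332.0, 306.3], [270.1, 319.4], [390.8, 329.5]]
```

View pics/d.png

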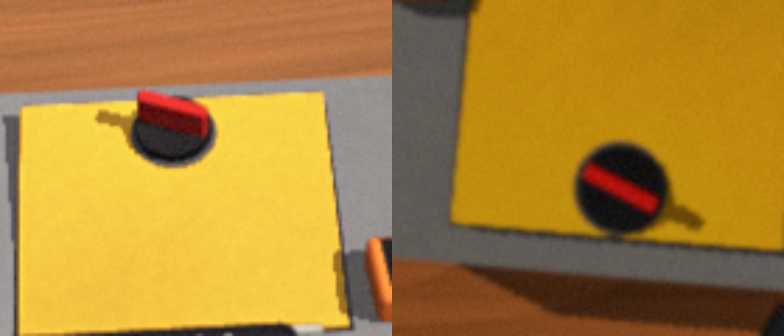

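Hatch is down on the seal at about 0.07 rad (front corners at side px (355,173) and (247,178)), and the wing sits at about 0.41 rad. Now to straddle the wing.

```bash
python3 - <<'E'
from cell import robot
from h import *
P=hatch(Q,.07,[-.185,0,.011])+[0,.0015,0];print(P)
go(robot.observe(),P,-.49)
go(robot.observe(),P+[0,0,.07],-.49)
E
```

```text
[[ 0.49112516 -0.00367911  0.18391249]]
tip [ 0.4433 -0.1341  0.2955] jaw -0.518 shift cm [11.17 13.69 -2.31] spin -1.6 (or +-180) q6 0.058 Rx [ 0.     0.001 -1.   ] Ry [0.495 0.869 0.001] F [-0.57  0.07 -0.54] t 5.575
tip [ 0.4433 -0.1341  0.2955] jaw -0.518 shift cm [ 4.17 13.69 -2.31] spin -1.6 (or +-180) q6 0.058 Rx [ 0.     0.001 -1.   ] Ry [0.495 0.869 0.001] F [-0.57  0.07 -0.54] t 5.575
```

```bash
python3 -m jog '[{"fingers":0.55,"x":1,"y":5,"z":-0.8,"spin":-1.6},{"fingers":0.55,"x":2,"y":10,"z":-1.6,"spin":-1.6},{"fingers":0.55,"x":4,"y":13.7,"z":-2.3,"spin":-1.6},{"fingers":0.55,"x":4,"y":13.7,"z":-2.3,"spin":-1.6}]' ; python3 - <<'E'
from cell import robot
from h import *
import cv2
P=hatch(Q,.07,[-.185,0,.011])+[0,.0015,0]
s=robot.observe();go(s,P,-.49)
p=robot.read_camera("wrist");cv2.imwrite("pics/e.png",p["color"][:,:,::-1])
T=np.array(p["T_tool_cam"]);print(T.round(3).tolist())
hsv=cv2.cvtColor(p["color"],cv2.COLOR_RGB2HSV)
m=((hsv[...,0]>175)|(hsv[...,0]<4))&(hsv[...,1]>190)&(hsv[...,2]>110)
k,l,st,ce=cv2.connectedComponentsWithStats(m.astype(np.uint8))
i=1+np.argmax(st[1:,4]); pts=np.argwhere(l==i)[:,::-1].astype(np.float32)
print(st[i],ce[i],cv2.minAreaRect(pts))
R=Ro.from_euler('xyz',s["tool_rot"]).as_matrix()
W=np.eye(4);W[:3,:3]=R;W[:3,3]=s["tool_pos"]
p["view"]=np.linalg.inv(W@T)
for a in(.35,.41,.47):
  d=.028*np.array([np.sin(a),np.cos(a),0]);o=np.array([-.185,0,.039])
  print(a,(proj(p,hatch(Q,.07,[o+d,o-d])+[0,.0015,0])).round(1).tolist())
E
```

```text
time: 6.08
tool_pos: [0.4914, -0.0004, 0.4312]
tool_rot: [-2.963, 1.566, 2.837]
contact_force: [0.4, 0.2, -0.1]
opening: 0.041
tip [ 4.905e-01 -1.000e-04  2.532e-01] jaw -0.484 shift cm [ 6.92 -0.28  0.26] spin 0.4 (or +-180) q6 0.326 Rx [-0.005  0.002 -1.   ] Ry [ 0.465  0.885 -0.001] F [ 0.41  0.18 -0.15] t 6.075
[[-0.001, -0.268, 0.964, 0.021], [0.001, -0.964, -0.268, 0.073], [1.0, 0.001, 0.001, 0.0], [0.0, 0.0, 0.0, 1.0]]
[330 221   5   3   7] [332.14285714 222.42857143] ((332.076904296875, 222.6153564453125), (1.6641007661819458, 3.882901668548584), 56.3099365234375)
0.35 [[322.1, 220.5], [327.3, 312.5]]
0.41 [[325.1, 220.3], [324.5, 312.6]]
0.47 [[328.1, 220.4], [321.6, 312.6]]
```

View pics/e.png

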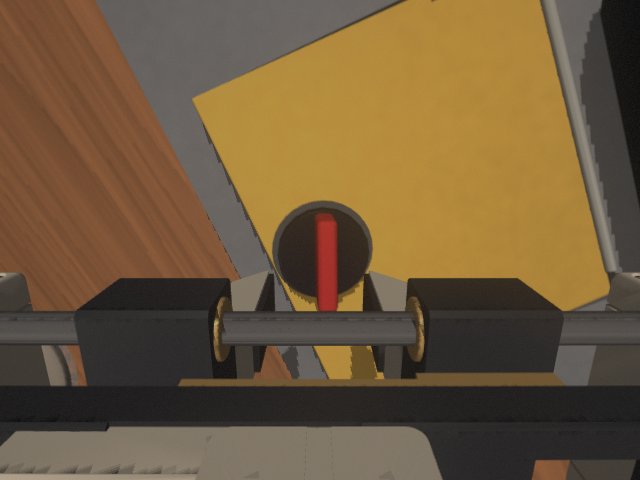

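The wing runs vertically through column 326 and matches the fit, so I'll shift 0.26 cm in z and descend.

```bash
python3 -m jog '[{"fingers":0.55,"x":2,"y":-0.3,"z":0.3,"spin":0},{"fingers":0.55,"x":4.5,"y":-0.3,"z":0.3,"spin":0},{"fingers":0.55,"x":6.2,"y":-0.3,"z":0.3,"spin":0},{"fingers":0.55,"x":6.4,"y":-0.3,"z":0.3,"spin":0},{"fingers":0.55,"x":6.4,"y":-0.3,"z":0.3,"spin":0}]' 8; python3 -m jog '[{"fingers":1,"x":0,"y":0,"z":0,"spin":0},{"fingers":1,"x":0,"y":0,"z":0,"spin":0},{"fingers":1,"x":0,"y":0,"z":0,"spin":0}]' 8;  python3 - <<'E'
from cell import robot
from h import *
go(robot.observe(),hatch(Q,0,[-.185,0,.011])+[0,.0015,0],-.49)
E
```

```text
time: 6.75
tool_pos: [0.4926, -0.008, 0.3704]
tool_rot: [0.353, 1.57, -0.137]
contact_force: [-0.8, 0.9, -0.3]
opening: 0.0413
time: 7.12
tool_pos: [0.4924, -0.0076, 0.37]
tool_rot: [0.468, 1.57, -0.021]
contact_force: [-1.0, 0.8, 0.1]
opening: 0.016
tip [ 0.4925 -0.0076  0.192 ] jaw -0.489 shift cm [ 2.1   0.23 -0.42] spin 0.1 (or +-180) q6 0.318 Rx [ 0.001 -0.    -1.   ] Ry [0.47  0.883 0.   ] F [-0.97  0.78  0.14] t 7.125
```

```bash
python3 -m jog '[{"fingers":0.7,"x":0,"y":0.1,"z":-0.1,"spin":0},{"fingers":0.7,"x":0.2,"y":0.2,"z":-0.2,"spin":0},{"fingers":0.7,"x":0.4,"y":0.3,"z":-0.3,"spin":0},{"fingers":0.7,"x":0.4,"y":0.3,"z":-0.3,"spin":0}]' 8; python3 -m jog '[{"fingers":1,"x":0,"y":0,"z":0,"spin":0},{"fingers":1,"x":0,"y":0,"z":0,"spin":0},{"fingers":1,"x":0,"y":0,"z":0,"spin":0},{"fingers":1,"x":0,"y":0,"z":0,"spin":0}]' 8;  python3 - <<'E'
from cell import robot
from h import *
go(robot.observe(),hatch(Q,0,[-.185,0,.011])+[0,.0015,0],-.49)
E
```

```text
time: 7.62
tool_pos: [0.4911, -0.0034, 0.3655]
tool_rot: [-3.042, 1.571, 2.752]
contact_force: [-0.3, -0.3, 0.7]
opening: 0.0277
time: 8.12
tool_pos: [0.4919, -0.004, 0.3659]
tool_rot: [0.18, 1.568, -0.309]
contact_force: [4.9, -2.0, -2.6]
opening: 0.0131
tip [ 0.4924 -0.0041  0.1879] jaw -0.489 shift cm [ 1.69 -0.07 -0.25] spin 0.0 (or +-180) q6 0.325 Rx [ 0.003 -0.001 -1.   ] Ry [0.47  0.883 0.   ] F [ 4.89 -1.98 -2.63] t 8.125
```

```bash
python3 -m jog '[{"fingers":1,"x":0.1,"y":0,"z":0.1,"spin":0},{"fingers":1,"x":0.3,"y":0,"z":0.15,"spin":0},{"fingers":1,"x":0.4,"y":0,"z":0.2,"spin":0},{"fingers":1,"x":0.4,"y":0,"z":0.2,"spin":0}]' 8; python3 -m jog '[{"fingers":1,"x":0.2,"y":0,"z":0,"spin":0},{"fingers":1,"x":0.3,"y":0,"z":0,"spin":0},{"fingers":1,"x":0.3,"y":0,"z":0,"spin":0}]' 8;  python3 - <<'E'
from cell import robot
from h import *
go(robot.observe(),hatch(Q,0,[-.185,0,.011])+[0,.0015,0],-.49)
E
```

```text
time: 8.62
tool_pos: [0.4923, -0.0042, 0.3614]
tool_rot: [-2.93, 1.568, 2.864]
contact_force: [-5.0, 0.4, 4.5]
opening: 0.013
time: 9.0
tool_pos: [0.492, -0.0041, 0.3585]
tool_rot: [-2.91, 1.567, 2.884]
contact_force: [-6.2, 1.1, 4.9]
opening: 0.0126
tip [ 0.4913 -0.0039  0.1805] jaw -0.489 shift cm [ 0.95 -0.04 -0.14] spin 0.1 (or +-180) q6 0.324 Rx [-0.003  0.001 -1.   ] Ry [ 0.469  0.883 -0.001] F [-6.18  1.07  4.9 ] t 9.0
```

```bash
python3 -m jog '[{"fingers":1,"x":0.1,"y":0,"z":-0.1,"spin":0},{"fingers":1,"x":0.2,"y":0,"z":-0.1,"spin":0},{"fingers":1,"x":0.2,"y":0,"z":-0.1,"spin":0}]' 8; python3 -m jog '[{"fingers":1,"x":0.1,"y":0,"z":0,"spin":0},{"fingers":1,"x":0.2,"y":0,"z":0,"spin":0},{"fingers":1,"x":0.2,"y":0,"z":0,"spin":0}]' 8; python3 -m jog '[{"fingers":1,"x":0.1,"y":0,"z":0,"spin":0},{"fingers":1,"x":0.2,"y":0,"z":0,"spin":0},{"fingers":1,"x":0.2,"y":0,"z":0,"spin":0}]' 8;  python3 - <<'E'
from cell import robot
from h import *
go(robot.observe(),hatch(Q,0,[-.185,0,.011])+[0,.0015,0],-.49)
E
```

```text
time: 9.38
tool_pos: [0.4914, -0.0039, 0.3568]
tool_rot: [-2.751, 1.569, 3.044]
contact_force: [-5.3, 0.0, 7.1]
opening: 0.0125
time: 9.75
tool_pos: [0.4912, -0.0038, 0.3549]
tool_rot: [-2.759, 1.568, 3.036]
contact_force: [-5.9, 0.5, 7.7]
opening: 0.0121
time: 10.12
tool_pos: [0.4911, -0.0037, 0.353]
tool_rot: [-2.841, 1.568, 2.954]
contact_force: [-8.0, 1.1, 9.9]
opening: 0.0122
tip [ 0.4906 -0.0036  0.175 ] jaw -0.489 shift cm [ 0.4  -0.03 -0.06] spin 0.1 (or +-180) q6 0.325 Rx [-0.003  0.001 -1.   ] Ry [ 0.469  0.883 -0.001] F [-7.96  1.1   9.85] t 10.125
```

```bash
python3 -m jog '[{"fingers":1,"x":0,"y":0,"z":-0.15,"spin":0},{"fingers":1,"x":0.1,"y":0,"z":-0.15,"spin":0},{"fingers":1,"x":0.1,"y":0,"z":-0.15,"spin":0}]' 8; python3 -m jog '[{"fingers":1,"x":0.1,"y":0,"z":0,"spin":0},{"fingers":1,"x":0.1,"y":0,"z":0,"spin":0}]' 8; python3 -m jog '[{"fingers":1,"x":0.1,"y":0,"z":0,"spin":0},{"fingers":1,"x":0.1,"y":0,"z":0,"spin":0}]' 8;  python3 - <<'E'
from cell import robot
from h import *
go(robot.observe(),hatch(Q,0,[-.185,0,.011])+[0,.0015,0],-.49)
E
```

```text
time: 10.5
tool_pos: [0.4906, -0.0033, 0.3526]
tool_rot: [-0.063, 1.57, -0.552]
contact_force: [-4.7, -0.3, 10.0]
opening: 0.0119
time: 10.75
tool_pos: [0.4906, -0.0032, 0.3518]
tool_rot: [0.261, 1.57, -0.228]
contact_force: [-4.1, 0.4, 11.5]
opening: 0.0121
time: 11.0
tool_pos: [0.4905, -0.0032, 0.3517]
tool_rot: [0.248, 1.569, -0.241]
contact_force: [-8.1, 1.0, 18.6]
opening: 0.0122
tip [ 0.4908 -0.0033  0.1737] jaw -0.489 shift cm [ 0.27 -0.07 -0.07] spin 0.1 (or +-180) q6 0.326 Rx [ 0.002 -0.    -1.   ] Ry [0.469 0.883 0.   ] F [-8.09  1.04 18.61] t 11.0
```

Force jumped from 11.5 to 18.6 N with no travel, so the hatch is on the stops. Turning the knob now.

```bash
python3 -m jog '[{"fingers":1,"x":0,"y":0,"z":-0.1,"spin":0},{"fingers":1,"x":0,"y":0,"z":-0.1,"spin":4},{"fingers":1,"x":0,"y":0,"z":-0.1,"spin":8},{"fingers":1,"x":0,"y":0,"z":-0.1,"spin":12},{"fingers":1,"x":0,"y":0,"z":-0.1,"spin":12}]' 10;  python3 - <<'E'
from cell import robot
from h import *
s=robot.observe();print(s["torque"])
go(s,hatch(Q,0,[-.185,0,.011])+[0,.0015,0],-.49)
E
```

```text
time: 11.62
tool_pos: [0.4903, -0.0031, 0.3517]
tool_rot: [0.374, 1.566, -0.325]
contact_force: [-4.0, -1.5, 15.8]
opening: 0.0119
[-0.3060601   1.00467983  0.00282824]
tip [ 0.491  -0.0034  0.1737] jaw -0.699 shift cm [ 0.27 -0.09 -0.07] spin -12.0 (or +-180) q6 0.537 Rx [ 0.004 -0.001 -1.   ] Ry [0.644 0.765 0.002] F [-4.05 -1.5  15.79] t 11.625
```

```bash
python3 -m jog '[{"fingers":1,"x":0,"y":0,"z":0,"spin":4},{"fingers":1,"x":0,"y":0,"z":0,"spin":8},{"fingers":1,"x":0,"y":0,"z":0,"spin":12},{"fingers":1,"x":0,"y":0,"z":0,"spin":12}]' 10;  python3 - <<'E'
from cell import robot
from h import *
s=robot.observe();print(s["torque"])
go(s,hatch(Q,0,[-.185,0,.011])+[0,.0015,0],-.49)
E
```

```text
time: 12.12
tool_pos: [0.4904, -0.0033, 0.3517]
tool_rot: [0.528, 1.566, -0.381]
contact_force: [-3.2, -2.3, 14.9]
opening: 0.0119
[-0.41389294  0.8360521  -0.06405809]
tip [ 0.4912 -0.0036  0.1737] jaw -0.909 shift cm [ 0.27 -0.1  -0.08] spin -24.0 (or +-180) q6 0.746 Rx [ 0.004 -0.002 -1.   ] Ry [0.789 0.615 0.002] F [-3.18 -2.31 14.85] t 12.125
```

```bash
python3 -m jog '[{"fingers":1,"x":0.03,"y":0,"z":0,"spin":4},{"fingers":1,"x":0.03,"y":0,"z":0,"spin":8},{"fingers":1,"x":0.03,"y":0,"z":0,"spin":12},{"fingers":1,"x":0.03,"y":0,"z":0,"spin":16},{"fingers":1,"x":0.03,"y":0,"z":0,"spin":16}]' 10;  python3 - <<'E'
from cell import robot
from h import *
s=robot.observe();print(s["torque"])
go(s,hatch(Q,0,[-.185,0,.011])+[0,.0015,0],-.49)
E
```

```text
time: 12.75
tool_pos: [0.4905, -0.0035, 0.3517]
tool_rot: [0.743, 1.565, -0.445]
contact_force: [-3.0, -3.7, 15.8]
opening: 0.0119
[-0.64727415  0.87820944 -0.05640724]
tip [ 0.4914 -0.004   0.1737] jaw -1.188 shift cm [ 0.27 -0.13 -0.09] spin -40.0 (or +-180) q6 1.025 Rx [ 0.005 -0.002 -1.   ] Ry [0.928 0.374 0.004] F [-2.99 -3.67 15.81] t 12.75
```

```bash
python3 -m jog '[{"fingers":1,"x":0,"y":0,"z":0,"spin":4},{"fingers":1,"x":0.02,"y":0,"z":0,"spin":8},{"fingers":1,"x":0.02,"y":0,"z":0,"spin":12},{"fingers":1,"x":0.02,"y":0,"z":0,"spin":16},{"fingers":1,"x":0.02,"y":0,"z":0,"spin":20}]' 10;  python3 -m jog '[{"fingers":1,"x":0,"y":0,"z":0,"spin":2},{"fingers":1,"x":0,"y":0,"z":0,"spin":4},{"fingers":1,"x":0,"y":0,"z":0,"spin":4}]' 10; python3 - <<'E'
from cell import robot
from h import *
s=robot.observe();print(s["torque"])
go(s,hatch(Q,0,[-.185,0,.011])+[0,.0015,0],-1.626)
E
```

```text
time: 13.38
tool_pos: [0.4906, -0.0038, 0.3517]
tool_rot: [0.988, 1.564, -0.55]
contact_force: [-3.2, -6.3, 16.2]
opening: 0.0122
time: 13.75
tool_pos: [0.4906, -0.0039, 0.3517]
tool_rot: [1.033, 1.564, -0.573]
contact_force: [-4.2, -6.5, 17.5]
opening: 0.012
[-1.08247303  0.95405111 -0.03677792]
tip [ 0.4915 -0.0045  0.1737] jaw -1.606 shift cm [ 0.27 -0.17 -0.09] spin 1.1 (or +-180) q6 1.444 Rx [ 0.006 -0.004 -1.   ] Ry [ 0.999 -0.035  0.006] F [-4.23 -6.46 17.54] t 13.75
```

```bash
python3 -m jog '[{"fingers":1,"x":0,"y":0,"z":0.1,"spin":2},{"fingers":1,"x":0,"y":0,"z":0.1,"spin":3},{"fingers":1,"x":0,"y":0,"z":0.1,"spin":3}]' 10; python3 - <<'E'
from cell import robot
s=robot.observe();print(s["torque"],s["contact_force"])
E
python3 -m jog '[{"fingers":1,"x":-0.1,"y":0,"z":0,"spin":0},{"fingers":1,"x":-0.2,"y":0,"z":0,"spin":0},{"fingers":0.7,"x":-0.2,"y":0,"z":0,"spin":0},{"fingers":0.7,"x":-0.2,"y":0,"z":0,"spin":0},{"fingers":0.7,"x":-0.2,"y":0,"z":0,"spin":0}]' 10
python3 -m jog '[{"fingers":0.6,"x":0,"y":0,"z":0,"spin":0},{"fingers":0.6,"x":0,"y":0,"z":0,"spin":0}]'
```

```text
time: 14.12
tool_pos: [0.4905, -0.0043, 0.3516]
tool_rot: [1.286, 1.565, -0.372]
contact_force: [-2.8, -3.0, 17.2]
opening: 0.0123
[-0.40743005  0.85239482  0.34192996] [-2.76697833 -2.97207251 17.17045946]
time: 14.75
tool_pos: [0.4903, -0.0037, 0.3521]
tool_rot: [1.785, 1.568, 0.127]
contact_force: [0.2, -0.0, 8.5]
opening: 0.0273
time: 15.0
tool_pos: [0.4902, -0.0037, 0.3521]
tool_rot: [1.812, 1.568, 0.153]
contact_force: [1.0, -0.5, 8.4]
opening: 0.0362
```

The moment rose to 0.34 N m, so the knob is at its end stop. Lifting off.

```bash
python3 -m jog '[{"fingers":0.5,"x":-0.3,"y":0,"z":0,"spin":0},{"fingers":0.5,"x":-1.5,"y":0,"z":0,"spin":0},{"fingers":0.5,"x":-4,"y":0,"z":0,"spin":0},{"fingers":0.5,"x":-9,"y":0,"z":0,"spin":0},{"fingers":0.5,"x":-14,"y":0,"z":0,"spin":0}]'; python3 -m jog '[{"fingers":0.5,"x":0,"y":-6,"z":0,"spin":0},{"fingers":0.5,"x":0,"y":-10,"z":5,"spin":0},{"fingers":0.5,"x":0,"y":-10,"z":10,"spin":0},{"fingers":0.5,"x":0,"y":-10,"z":10,"spin":0}]'; python3 - <<'E'
from cell import robot
import cv2,numpy as np
from h import *
a=robot.read_camera("side");b=robot.read_camera("top")
for n,p in(("s",a),("t",b)):
    for th in(-.026,0,.026,.05,.07): print(n,th,proj(p,hatch(Q,th,[[-.22,.12,0],[-.22,-.12,0]])).round(1).tolist())
A=a["color"][:,:,::-1];B=b["color"][:,:,::-1]
cv2.imwrite("pics/f.png",np.hstack([cv2.resize(A[140:260,240:380],None,fx=2.8,fy=2.8),cv2.resize(B[240:360,250:390],None,fx=2.8,fy=2.8)]))
E
```

```text
time: 15.62
tool_pos: [0.4895, -0.0038, 0.4928]
tool_rot: [-1.901, 1.57, 2.724]
contact_force: [0.2, -0.9, -0.3]
opening: 0.0458
time: 16.12
tool_pos: [0.3807, -0.0969, 0.4917]
tool_rot: [0.679, 1.57, -0.985]
contact_force: [0.1, 0.9, -0.4]
opening: 0.0459
s -0.026 [[355.1, 179.2], [248.4, 184.3]]
s 0 [[355.2, 177.4], [248.1, 182.5]]
s 0.026 [[355.3, 175.7], [247.8, 180.8]]
s 0.05 [[355.4, 174.1], [247.6, 179.2]]
s 0.07 [[355.5, 172.8], [247.4, 178.0]]
t -0.026 [[272.2, 318.5], [388.6, 328.2]]
t 0 [[271.8, 318.8], [389.0, 328.6]]
t 0.026 [[271.4, 319.1], [389.4, 328.9]]
t 0.05 [[271.1, 319.3], [389.7, 329.1]]
t 0.07 [[270.8, 319.4], [390.0, 329.3]]
```

View pics/f.png

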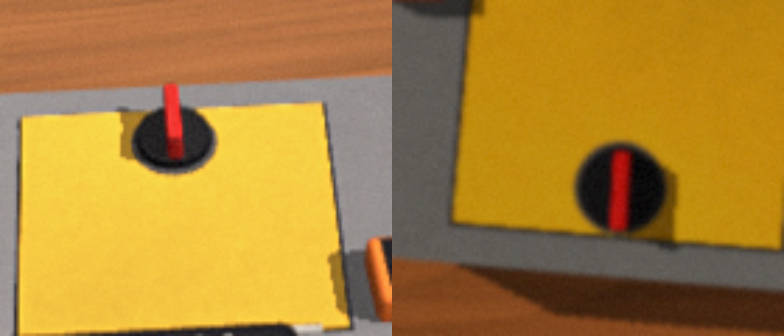

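The front corners sit at side rows 176.4 and 181.4, which puts the hatch at about 0.016 rad. The wing lies along x and the gripper is clear.

```bash
python3 -c "
from cell import robot
print(robot.hand_in())"
```

```text
the job is handed in; nothing more can be done
None
```

The chip box hatch is shut and latched, and I handed the job in at about 16 s of the 64 s allowed. The hand-in itself gave no verdict.

- **Closing:** I swung the hatch down with closed fingertips until it lay on the foam at about 0.07 rad. The wing was still near 0.41 rad, so the tongue was clear.
- **Pressing:** I straddled the wing and pressed in small steps. The stops showed as a jump from 11.5 to 18.6 N with no further travel.
- **Turning:** The wing turned clockwise freely (moment about 0.06 N m or less) and never blocked. At the end of its travel the moment rose to about 0.34 N m, which I took as the end stop.
- **Last picture, after letting go:** The hatch stayed down by itself at about 0.016 rad, where unlatched it would have sprung back to 0.05 or more. The wing lay along x and the gripper was well clear with about zero force.
- **Not measured directly:** The tongue's force against the rail is only inferred from the hatch staying down. I did not re-measure the bottle, plane and tape measure at the end, but I saw no contact with them.
- **Off plan:** Side forces of up to about 8 N built up on the wing while pressing and turning, and I reduced them with small shifts.

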